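Put the lacquer cup under the magnifier lamp

ROBOT

A 6-joint arm with a two-finger parallel gripper is mounted at the origin on a cart in front of the work surface, level with it; the furniture and walls round the work are solid. World frame = base frame: x ahead of the robot, y to its left, z up, the work surface at z = 0. Lengths are in mm, angles in rad, forces in N, time in s.
With the tool pointing down it reaches from about 350 to 775 mm from the base axis. Payload 7.3 kg.
Tool frame: the origin (TCP) lies at the very end of the fingers, on their centre line; the grasp point (between the pads) lies 19 mm behind it; z points along the fingers, y is the line along which they close (so a half turn about z gives the same grasp; the last joint's range is limited). The gripper opens to 92 mm and grips with 3 to 60 N. Pads are 19 mm wide; open, the fingers measure 130 mm over their backs; the gripper's body (75 mm by 190 mm) begins 47 mm behind the grasp point.
Start: joints at [1.155, 0.342, 1.524, -0, 1.275, -0.146], TCP at [139.917, 506.032, 226.741] pointing down, gripper open.
Joint ranges: [-2.53, 2.53], [-0.77, 2.02], [0.04, 2.7], [-1, 4.14], [0.28, 2.66], [-3.11, 3.11]. Speed limits (rad/s): [2.57, 2.57, 3.14, 3.14, 3.14, 3.14].

INTERFACE

Orientations are given as [roll, pitch, yaw] about the fixed x, y, z axes, in that order (R = Rz(yaw) Ry(pitch) Rx(roll)).
In Python, from plant import get_obs, optics, ticket, finder gives the robot as it stands.
- The arm moves only by the tool send_rows, never from a script. Its arguments are lists of equal length, an entry for each row: "offset": the shift along the tool's x, y, z scaled (see below), a list of three; "delta_rot": the turn, a rotation vector about the tool's x, y, z scaled (see below), a list of three. In form: {"offset": [[dx, dy, dz], ...], "delta_rot": [[rx, ry, rz], ...]}. A call has 1 to 8 rows; each row is the pose to reach, as a shift and turn from the pose commanded when the call began, along the tool's axes at that moment, turning the shorter way round; what a row does not reach only later rows make up. The controller multiplies each number of a shift by 120 mm and each number of a turn by 360 degrees. A row lasts 1/8 s, in which the tool goes at most 62.5 mm and 10.7 degrees, less where a joint would pass 70% of its speed; a pose out of reach is approached as far as the arm can. A call with a number of a shift or a turn outside -1 to 1 is refused whole. A call with a gripper value outside its range is refused whole. "grip" is the opening, from 0 (shut) to 1 (fully open), set as the call begins (left out, the last holds). The fingers move at their own pace and stop on an object; the grip force is fixed at half the most. Time passes only in rows, so rows that repeat a pose let the fingers close. It gives the time, the measured TCP pose, the force, the opening and the grip force at its end, in the units of the state.
- get_obs(): the state, without advancing time (a new reading comes with each control period).
- optics.capture(name): name is "side" or "top"; returns the picture (480x640x3 uint8, red, green, blue); there is no depth.
- optics.get_calibration(name): a dict with "fx", "fy", "cx", "cy" (pixels), "k1" (the pictures are not rectified: a ray, as slopes to the right and down, at radius r is drawn at 1 + k1 r^2 times it, then the intrinsics apply), "world_from_camera" (4x4, takes a point from camera to world coordinates). Camera axes: x right, y down, z forward; pixel columns grow to the right and rows downward; lengths in mm; the calibration is good to about 2 mm. A picture is of the moment at which its call begins. get_calibration takes no time and is no camera call.
- ticket.close_job(): hands the job in; it is judged then, once.
Trained networks look in the newest picture that a camera, given by its name, has taken for a name from the list of things; names that differ only in an ending like _2 or _b are one class to them, and where a whole thing is asked for, a point or a joint stands for the part that bears it (a point fixed in the world has none). Each returns a list of dicts, best first, with "confidence" (0 to 1); they miss things now and then, are a little off and sometimes report something else, mostly with a low value. They report only what shows in the picture. A call takes as long as a camera call.
- finder.boxes_of(target, camera): "box" ([left, top, right, bottom] in pixels, round what is visible of it).
- finder.silhouettes(target, camera): "region" (480x640 bool, what is visible of it) and "box" ([left, top, right, bottom] in pixels, round what is visible of it).
- finder.pinpoint(target, camera): "uv" ([column, row] in pixels: a listed point, or the origin of a listed thing).
The state is a dict: "time": time; "joint_positions": joint angles; "dq": joint speeds; "tau": joint torques, N m; "tool_pos": TCP position; "tcp_rot": TCP orientation; "contact_force": force on the tool from outside, world axes, zero at the start; "moment": the same for the moment, N m; "grip_width": finger opening in mm; "finger_force": force on a finger pad.
Only numpy, scipy, OpenCV 4.12 (cv2) and the standard library are available. Lean on these libraries where they do the work, as an engineer would, in place of code of your own. Each camera call takes 0.05 s, during which the arm holds its last target. There are 200 camera calls.

TASK

Swing the magnifier lamp right out of the way, then stand the white cup upright in the middle of the round pad on the lamp's base and let go of it. Then swing the lamp back so that its lens is centred directly over the cup. Keep the cup upright all the time and leave the other things where they are.

Things in the scene. Friction and masses are not known exactly. Their poses are not given: they have to be found in the camera images.
- white_cup: Loose white cup, open at the top, stained red inside; round, 48 mm across at the foot, 62 mm at the rim, 48 mm high, 70 g. Origin: centre of its underside; z up along its axis. It can be gripped across the body from above (about 57 mm wide at 30 mm up) or by its rim.
- stand: Fixed magnifier-lamp stand: grey base plate 110 x 265 mm, 8 mm thick, with a steel post 26 mm thick that carries the swinging lamp arm, and a round black pad. Origin: on the post's axis, at the underside of the plate (table height). z up; the pad lies 170 mm from the post along the stand's -y axis. The plate runs from y = +45 to -220 mm.
- pad (a point): Centre of the top of the round black rubber pad (70 mm across, 14 mm above the table, 6 mm above the base plate).
- lens_hinge (a point): The arm's vertical hinge axis, at the top of the post, 115 mm above the table. The hub above it is 44 mm across and ends 147 mm above the table.
- lens_arm (a joint): Angle of the lamp arm about the vertical hinge, rad: 0 = lens exactly over the pad, growing counter-clockwise seen from above (the lens then swings away from the robot, towards +x). Range -0.6 to 1.9; it is stiff (about 0.12 N m) and stays where it is left. Only the positive direction gets the lens clear of the pad.
- lens (a point): Centre of the lens, on its underside, 170 mm from the hinge axis. The round white lamp head is 104 mm across and 20 mm thick, its underside 117 mm above the table; it turns with the arm.
- knob (a point): The orange upright round grip knob on top of the arm, 22 mm across, 40 mm tall (143 to 183 mm above the table), 95 mm from the hinge axis, in line between hinge and lens. The point is on the knob's axis, 165 mm above the table. Grip it from above to swing the arm, or push it sideways. The arm under it is 26 mm wide at most, its top 138 mm above the table.
- cork: Bystander: loose cork sanding block 48 x 78 x 28 mm, lying flat. Origin: centre of its underside.
- charcoal: Bystander: loose black polishing-charcoal stick 19 x 55 x 16 mm. Origin: centre of its underside.
- black_cup: Bystander: loose black cup, 72 mm across, 60 mm high. Origin: centre of its underside.
- bottle: Bystander: loose white oil bottle with blue cap, 44 mm across, 122 mm high. Origin: centre of its underside.

How it is judged (in metres and radians):
On the way, in this order (a step that is already met when the one before it is completed fails the run):
1. the lamp is swung clear: its lens at least 120 mm (seen from above) from the pad's centre (horizontal distance between lens and pad above 0.12 m), for 0.2 s.
2. with the lamp still clear, the white cup stands upright on the pad, centred within 12 mm, and is let go (horizontal distance between white_cup and pad below 0.012 m and z of white_cup in the frame of pad between -0.004 and 0.004 m and angle between white_cup's own z axis and vertical below 0.08 rad and contact force between the fingers and white_cup below 0.05 N and horizontal distance between lens and pad above 0.12 m), for 0.2 s.
3. the lens is back over the cup, centres within 15 mm seen from above (horizontal distance between lens and white_cup below 0.015 m), for 0.2 s.
At the end, for the whole second after the job is handed in: The white cup stands upright on the round pad, its centre within 12 mm of the pad's centre, released and at rest; the lamp arm is at rest with the lens centre within 15 mm of the cup's centre, seen from above (horizontal distance between white_cup and pad below 0.012 m and z of white_cup in the frame of pad between -0.004 and 0.004 m and angle between white_cup's own z axis and vertical below 0.08 rad and contact force between the fingers and white_cup below 0.05 N and horizontal distance between lens and white_cup below 0.015 m and linear speed of white_cup below 0.02 m/s and velocity of joint lens_arm between -0.05 and 0.05 rad/s); the robot touches nothing.
It fails at once if the white cup is tipped by more than about 30 degrees (angle between white_cup's own z axis and vertical above 0.52 rad).
It fails at once if the cork block is moved by more than 25 mm (distance of cork from where it was at the start of the episode above 0.025 m).
It fails at once if the charcoal stick is moved by more than 25 mm (distance of charcoal from where it was at the start of the episode above 0.025 m).
It fails at once if the black cup is moved by more than 25 mm (distance of black_cup from where it was at the start of the episode above 0.025 m).
It fails at once if the oil bottle is moved by more than 25 mm (distance of bottle from where it was at the start of the episode above 0.025 m).
It also fails if it takes over 72 s, if anything falls off the work surface, if the arm or the gripper's body presses on something with over 40 N, if the wrist force passes 120 N, or if a joint passes its speed limit or range.

## Working session

There is one attempt and no reset: what is moved stays moved. The work goes in short steps, Python scripts to look and compute and a tool call to move; the robot and the scene stay as the last step left them, time stands still between calls to the robot, and variables do not carry over. Pictures are saved under pics/ and viewed, at most 10 in all, crops included, and the job is handed in when it is done.

Besides the shell and the picture viewer there is one more tool, called after "Call:" as a command line: name --argument value ..., lists and objects as JSON in quotes. send_rows: Moves the arm, as the interface text tells. Its arguments: {"type":"object","properties":{"offset":{"type":"array"},"delta_rot":{"type":"array"},"grip":{"type":"number"}},"required":["offset","delta_rot"]}

```bash
mkdir -p pics; cat > h.py <<'E'
import numpy as np, cv2
from plant import get_obs, optics, ticket, finder
from scipy.spatial.transform import Rotation as R
def ray(cam,uv):
    c=optics.get_calibration(cam); T=np.array(c["world_from_camera"])
    d=np.array([(uv[0]-c["cx"])/c["fx"],(uv[1]-c["cy"])/c["fy"]]); s=d.copy()
    for _ in range(20): s=d/(1+c["k1"]*(s@s))
    v=T[:3,:3]@np.array([s[0],s[1],1]); return T[:3,3],v
def onz(cam,uv,z):
    o,v=ray(cam,uv); return o+v*(z-o[2])/v[2]
def tri(uvs):
    A=np.zeros((3,3));b=np.zeros(3)
    for cam,uv in uvs:
        o,v=ray(cam,uv); v=v/np.linalg.norm(v); P=np.eye(3)-np.outer(v,v); A+=P;b+=P@o
    return np.linalg.solve(A,b)
def shot(cam,name):
    im=optics.capture(cam); cv2.imwrite("pics/"+name,im[:,:,::-1]); return im
def rows(target,yaw=None):
    "offset in tool units to the target from measured pose"
    o=get_obs(); r=R.from_euler('xyz',o["tcp_rot"])
    return r.inv().apply(np.array(target)-o["tool_pos"])/120
E
cat > a.py <<'E'
from h import *
np.set_printoptions(precision=1,suppress=True)
ims=[shot(c,c+"0.png") for c in("top","side")]
o=get_obs(); print(o["time"],o["tool_pos"],o["tcp_rot"],o["grip_width"])
Z=dict(white_cup=0,pad=14,lens_hinge=115,lens=117,knob=165,cork=0,charcoal=0,black_cup=0,bottle=0,stand=0)
for n,z in Z.items():
    for c in("top","side"):
        for p in finder.pinpoint(n,c)[:2]: print(n,c,round(p["confidence"],2),np.array(p["uv"]),onz(c,p["uv"],z))
E
python3 a.py
```

```text
0.1 [139.8 505.7 226.1] [-3.1 -0.   2.9] 91.5328926221648
white_cup side 0.95 [288.9 362.7] [ 484.2 -383.2    0. ]
white_cup side 0.6 [384.7 231.7] [677.6 -55.    0. ]
pad top 0.79 [326.9 283.8] [ 453.8 -248.5   14. ]
pad side 0.98 [272.9 295.3] [ 453.  -244.6   14. ]
lens_hinge top 0.7 [245.4 259.4] [490.9 -79.7 115. ]
lens top 0.92 [315.5 299.5] [ 409.6 -223.1  117. ]
lens side 0.58 [244.6 246.9] [ 411.8 -228.9  117. ]
lens side 0.57 [411.9 302.6] [ 674.5 -367.2  117. ]
knob top 0.82 [283.  279.7] [ 443.3 -159.8  165. ]
knob side 0.62 [267.8 201.2] [ 451.5 -165.   165. ]
cork top 0.94 [243.7 189.5] [672.1 -57.7   0. ]
cork side 0.74 [384.5 230.2] [677.8 -50.    0. ]
cork side 0.61 [288.3 362.5] [ 483.3 -382.7    0. ]
charcoal top 0.67 [396.9 335.8] [ 340.4 -403.2    0. ]
charcoal side 0.86 [193.6 380.1] [ 334.4 -412.1    0. ]
black_cup top 0.92 [326.3 177.1] [ 702.4 -247.5    0. ]
bottle top 0.83 [392.8 188.9] [ 675.4 -400.7    0. ]
bottle side 0.57 [409.6 370.6] [ 676.7 -405.1    0. ]
stand top 0.67 [251.5 266.1] [494.4 -80.2   0. ]
stand side 0.81 [299.3 243.4] [498.7 -85.7   0. ]
stand side 0.63 [409.4 304.6] [ 697.8 -263.3    0. ]
```

View pics/top0.png

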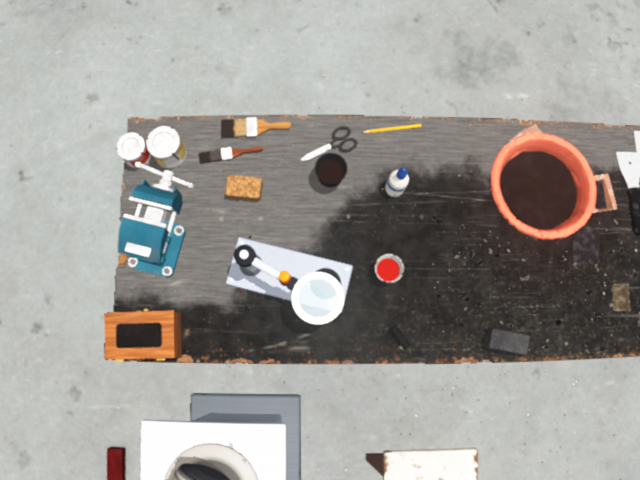

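View pics/side0.png

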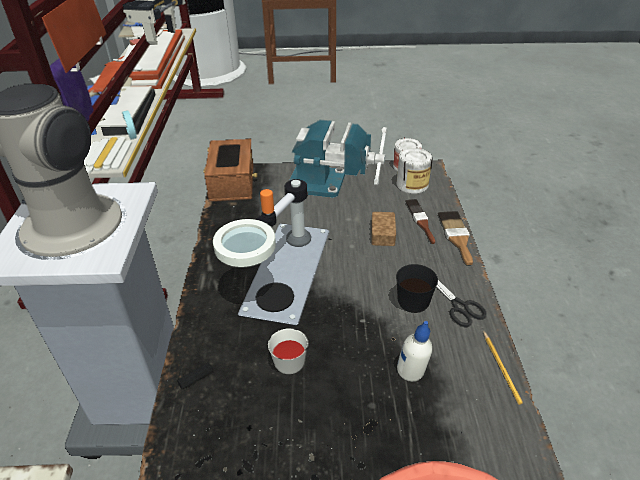

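Both pictures show the scene as listed: in the top view the lens is at about (317,297), the knob at (284,277), the hub at (245,255) and the cup rim at (389,268). The lens sits on the robot side, at about -0.28 rad. I'll refine the positions and then move.

```bash
cat > b.py <<'E'
from h import *
np.set_printoptions(precision=4,suppress=True)
o=get_obs(); print(o["time"],np.array(o["tool_pos"]),np.array(o["tcp_rot"]))
for n in("white_cup","knob"):
  for c in("top","side"):
    for p in finder.silhouettes(n,c)[:2]:
        m=p["region"]; ys,xs=np.nonzero(m); b=p["box"]
        print(n,c,round(p["confidence"],2),np.array(b),xs.mean(),ys.mean(),onz(c,[(b[0]+b[2])/2,(b[1]+b[3])/2],48 if n=="white_cup" else 163)[:2])
E
python3 b.py
```

```text
1.1 [139.9066 506.0278 226.7511] [3.1415 0.     2.8718]
white_cup top 0.83 [373.9 255.  403.3 284.6] 388.5987654320988 267.6820987654321 [ 480.378 -380.694]
white_cup side 0.6 [267.1 328.4 307.9 370.3] 287.81857142857143 349.8507142857143 [ 484.9414 -393.8561]
white_cup side 0.55 [212.6 180.4 327.5 324.9] 274.1889410993334 255.29843732925363 [ 446.5339 -166.7672]
knob top 0.76 [236.1 244.4 344.  327.4] 301.377032857617 287.9721208098241 [ 431.4921 -173.4952]
knob top 0.45 [312.5 155.5 346.2 188.1] 330.5566265060241 169.19397590361444 [ 662.7681 -249.9058]
knob side 0.6 [212.6 181.1 308.2 269.3] 255.61729452054794 228.91381278538813 [ 442.7374 -228.9321]
```

Call:
send_rows --offset '[[0,0,-0.4],[0,0,-0.6],[0,0,-0.6]]' --delta_rot '[[0,0,-0.02],[0,0,-0.043],[0,0,-0.043]]'

```text
time: 1.68
tool_pos: [140.2, 506.8, 300.5]
tcp_rot: [3.138, 0.002, 3.141]
contact_force: [0.3, 0.4, -0.7]
grip_width: 91.7
finger_force: 0.0
```

Call:
send_rows --offset '[[-0.4,-0.5,0],[-0.86,-1,0],[-0.86,-1,0]]' --delta_rot '[[0,0,0],[0,0,0],[0,0,0]]'

```text
time: 2.05
tool_pos: [244.0, 383.7, 297.3]
tcp_rot: [-3.14, -0.001, 3.137]
contact_force: [-0.2, 0.5, -0.1]
grip_width: 92.2
finger_force: 0.0
```

Call:
send_rows --offset '[[-0.4,-0.5,0],[-0.86,-1,0],[-0.86,-1,0]]' --delta_rot '[[0,0,0],[0,0,0],[0,0,0]]'

```text
time: 2.42
tool_pos: [347.3, 263.7, 297.3]
tcp_rot: [-3.14, -0.002, 3.136]
contact_force: [0.8, 0.2, -0.3]
grip_width: 91.9
finger_force: 0.0
```

Call:
send_rows --offset '[[-0.4,-0.5,0],[-0.86,-1,0],[-0.86,-1,0]]' --delta_rot '[[0,0,0],[0,0,0],[0,0,0]]'

```text
time: 2.8
tool_pos: [450.6, 143.7, 297.0]
tcp_rot: [-3.141, -0.002, 3.136]
contact_force: [-0.1, 0.5, -1.2]
grip_width: 91.9
finger_force: 0.0
```

Call:
send_rows --offset '[[0,-0.5,0],[0,-1,0],[0,-1,0]]' --delta_rot '[[0,0,0],[0,0,0],[0,0,0]]'

```text
time: 3.18
tool_pos: [449.2, 22.7, 297.2]
tcp_rot: [-3.141, -0.003, 3.133]
contact_force: [0.3, 0.6, -0.5]
grip_width: 91.9
finger_force: 0.0
```

Call:
send_rows --offset '[[0,-0.5,0],[0,-1,0],[0,-1,0]]' --delta_rot '[[0,0,0],[0,0,0],[0,0,0]]'

```text
time: 3.55
tool_pos: [449.5, -96.0, 297.4]
tcp_rot: [3.141, -0.002, 3.135]
contact_force: [-0.6, -0.4, 0.5]
grip_width: 91.5
finger_force: 0.0
```

Call:
send_rows --offset '[[0,-0.4,0],[0,-0.57,0],[0,-0.57,0],[0,-0.57,0]]' --delta_rot '[[0,0,0],[0,0,0],[0,0,0],[0,0,0]]'

```text
time: 4.05
tool_pos: [449.9, -160.4, 298.2]
tcp_rot: [3.14, -0.001, -3.14]
contact_force: [0.6, 0.7, -0.1]
grip_width: 91.6
finger_force: 0.0
```

Call:
send_rows --offset '[[0,0,-0.0],[0.01,-0.01,0.4],[0.01,-0.01,0.78],[0.01,-0.01,0.78]]' --delta_rot '[[0,0,0],[0,0,0],[0,0,0],[0,0,0]]'

```text
time: 4.55
tool_pos: [446.9, -161.7, 202.8]
tcp_rot: [3.138, -0.006, -3.141]
contact_force: [-0.9, 0.1, 0.4]
grip_width: 91.8
finger_force: 0.0
```

```bash
python3 -c "
from h import *
a=shot('top','t1.png');b=shot('side','s1.png')
o=get_obs();print(o['tool_pos'])
z=np.hstack([cv2.resize(a[210:340,200:360],(400,325)),cv2.resize(b[100:300,180:340],(400,500))[:325*1]]) if 0 else None
c=np.zeros((500,800,3),np.uint8);c[:325,:400]=cv2.resize(a[210:340,200:360],(400,325));c[:,400:]=cv2.resize(b[100:300,180:340],(400,500))
cv2.imwrite('pics/m1.png',c[:,:,::-1])
for cam in('top','side'):
  for p in finder.pinpoint('knob',cam)[:2]: print(cam,p['confidence'],p['uv'],onz(cam,p['uv'],165))
"
```

```text
[ 449.28269033 -163.31955038  206.42967411]
side 0.68 [266.0, 200.9] [ 448.36932696 -163.93613872  165.        ]
```

View pics/m1.png

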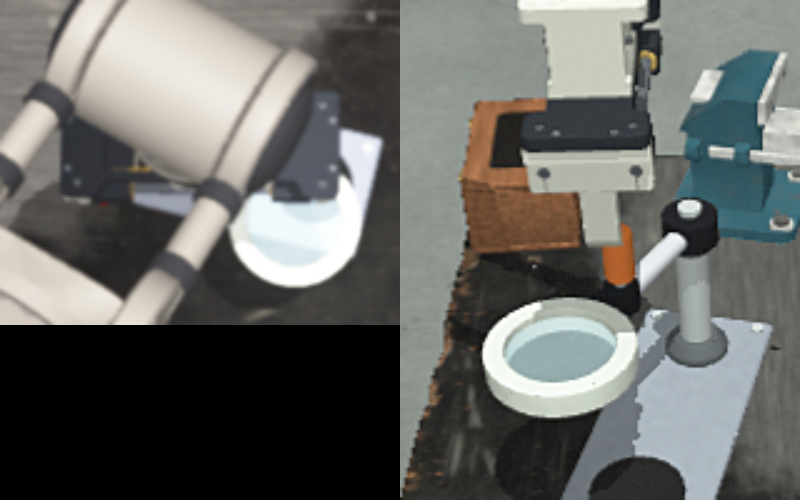

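The side view shows the front finger next to the knob top, with the knob between the fingers. The network puts the knob at x≈448, so I'm going down.

Call:
send_rows --offset '[[0,0,0.2],[0,0,0.45],[0,0,0.45],[0,0,0.45]]' --delta_rot '[[0,0,0],[0,0,0],[0,0,0],[0,0,0]]'

```text
time: 5.25
tool_pos: [449.6, -164.0, 152.9]
tcp_rot: [-3.14, 0.003, -3.141]
contact_force: [0.4, -0.3, 0.4]
grip_width: 91.7
finger_force: 0.0
```

Call:
send_rows --offset '[[0,0,0],[0,0,0],[0,0,0],[0,0,0],[0,0,0],[0,0,0]]' --delta_rot '[[0,0,0],[0,0,0],[0,0,0],[0,0,0],[0,0,0],[0,0,0]]' --grip 0.0

```text
time: 6.0
tool_pos: [448.6, -163.4, 151.1]
tcp_rot: [3.141, -0.0, -3.141]
contact_force: [0.5, 0.7, 0.0]
grip_width: 36.4
finger_force: 0.0
```

Call:
send_rows --offset '[[0,0,0],[0,0,0],[0,0,0],[0,0,0]]' --delta_rot '[[0,0,0],[0,0,0],[0,0,0],[0,0,0]]'

```text
time: 6.5
tool_pos: [448.8, -162.9, 151.0]
tcp_rot: [3.141, 0.0, -3.141]
contact_force: [2.2, 4.8, -1.0]
grip_width: 20.9
finger_force: 30.0
```

```bash
python3 -c "
import numpy as np
C=np.array([491.5,-79]);p=np.array([448.8,-163]);
v=p-C;print(np.hypot(*v),np.degrees(np.arctan2(v[1],v[0])))
for s in(0,50):
  f=lambda a:C+np.array([[np.cos(a),-np.sin(a)],[np.sin(a),np.cos(a)]])@v
  q=f(np.radians(s))
  print([[round(-(d:=f(np.radians(s+6.25*k))-q)[0]/120,2),round(d[1]/120,2),0] for k in range(1,9)])
"
```

```text
94.22998461211802 -116.94574842850477
[[np.float64(-0.08), np.float64(-0.03), 0], [np.float64(-0.16), np.float64(-0.06), 0], [np.float64(-0.24), np.float64(-0.08), 0], [np.float64(-0.33), np.float64(-0.08), 0], [np.float64(-0.41), np.float64(-0.08), 0], [np.float64(-0.5), np.float64(-0.07), 0], [np.float64(-0.58), np.float64(-0.05), 0], [np.float64(-0.66), np.float64(-0.02), 0]]
[[np.float64(-0.08), np.float64(0.04), 0], [np.float64(-0.15), np.float64(0.08), 0], [np.float64(-0.22), np.float64(0.14), 0], [np.float64(-0.28), np.float64(0.2), 0], [np.float64(-0.33), np.float64(0.26), 0], [np.float64(-0.38), np.float64(0.34), 0], [np.float64(-0.41), np.float64(0.41), 0], [np.float64(-0.44), np.float64(0.49), 0]]
```

Call:
send_rows --offset '[[-0.08,-0.03,0],[-0.16,-0.06,0],[-0.24,-0.08,0],[-0.33,-0.08,0],[-0.41,-0.08,0],[-0.5,-0.07,0],[-0.58,-0.05,0],[-0.66,-0.02,0]]' --delta_rot '[[0,0,0],[0,0,0],[0,0,0],[0,0,0],[0,0,0],[0,0,0],[0,0,0],[0,0,0]]'

```text
time: 7.5
tool_pos: [528.7, -172.0, 151.1]
tcp_rot: [-3.131, 0.002, -3.141]
contact_force: [1.3, -23.9, -8.3]
grip_width: 21.6
finger_force: 30.0
```

```bash
python3 -c "
import numpy as np
C=np.array([496,-82]);q=np.array([528,-165.4])
for k in range(1,9):
  a=np.radians(-70+6.25*k);d=C+95*np.array([np.cos(a),np.sin(a)])-q
  print([round(float(-d[0]/120),2),round(float(d[1]/120),2),0],end=', ')
"
```

```text
[-0.08, -0.02, 0], [-0.16, 0.03, 0], [-0.23, 0.08, 0], [-0.29, 0.14, 0], [-0.35, 0.2, 0], [-0.4, 0.27, 0], [-0.44, 0.34, 0], [-0.48, 0.42, 0],
```

Call:
send_rows --offset '[[-0.08,-0.02,0],[-0.16,0.03,0],[-0.23,0.08,0],[-0.29,0.14,0],[-0.35,0.2,0],[-0.4,0.27,0],[-0.44,0.34,0],[-0.48,0.42,0]]' --delta_rot '[[0,0,0],[0,0,0],[0,0,0],[0,0,0],[0,0,0],[0,0,0],[0,0,0],[0,0,0]]'

```text
time: 8.5
tool_pos: [595.9, -124.2, 151.8]
tcp_rot: [-3.126, 0.024, 3.141]
contact_force: [40.3, -28.4, -26.0]
grip_width: 18.4
finger_force: 37.1
```

Call:
send_rows --offset '[[0,0,0],[0,0,0],[0,0,0],[0,0,0],[0,0,0],[0,0,0]]' --delta_rot '[[0,0,0],[0,0,0],[0,0,0],[0,0,0],[0,0,0],[0,0,0]]' --grip 1.0

```text
time: 9.25
tool_pos: [585.3, -115.3, 151.2]
tcp_rot: [3.142, 0.0, -3.141]
contact_force: [-0.6, 0.3, -0.3]
grip_width: 73.4
finger_force: 0.0
```

Call:
send_rows --offset '[[0,0,-0.3],[0,0,-0.7],[0,0,-0.7]]' --delta_rot '[[0,0,0],[0,0,0],[0,0,0]]'

```text
time: 9.62
tool_pos: [587.2, -115.9, 239.5]
tcp_rot: [-3.139, 0.008, -3.141]
contact_force: [0.1, -0.1, 0.6]
grip_width: 91.7
finger_force: 0.0
```

```bash
python3 -c "
from h import *
np.set_printoptions(precision=1,suppress=True)
shot('top','t2.png');shot('side','s2.png')
Z=dict(white_cup=0,pad=14,lens_hinge=115,lens=117,knob=165,stand=0)
for n,z in Z.items():
    for c in('top','side'):
        for p in finder.pinpoint(n,c)[:1]: print(n,c,round(p['confidence'],2),np.array(p['uv']),onz(c,p['uv'],z))
print(get_obs()['time'],get_obs()['joint_positions'])
"
```

```text
white_cup top 0.67 [386.4 269.8] [ 487.3 -382.     0. ]
white_cup side 0.58 [290.4 363.7] [ 486.7 -385.2    0. ]
pad top 0.9 [325.9 280.7] [ 460.7 -246.3   14. ]
pad side 0.61 [275.1 297.2] [ 457.2 -249.5   14. ]
lens_hinge top 0.89 [245.3 259.7] [490.2 -79.5 115. ]
lens_hinge side 0.61 [297.5 196.1] [499.9 -81.1 115. ]
lens side 0.76 [383.5 215.3] [ 656.7 -150.9  117. ]
knob top 0.98 [262.8 207.6] [ 587.1 -117.5  165. ]
knob side 0.62 [196.6 378.7] [ 385.1 -526.8  165. ]
stand top 0.67 [253.8 263.1] [501.2 -85.2   0. ]
stand side 0.93 [299.1 244.2] [498.3 -88.2   0. ]
10.325 [-0.3  0.5  1.3  0.   1.4 -1.9]
```

View pics/s2.png

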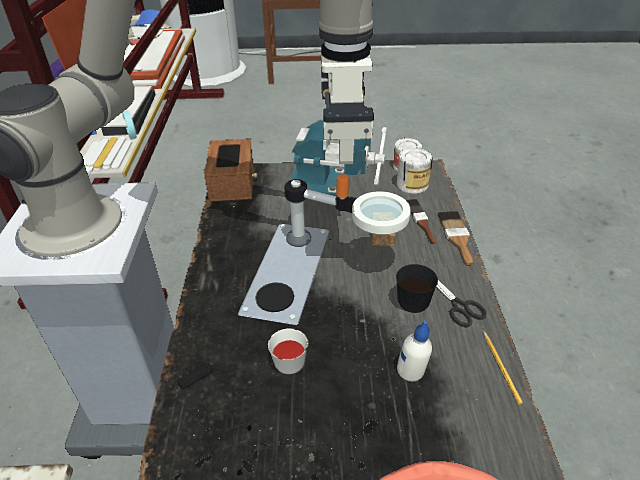

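The side view shows the lens well clear at (381,212), the pad open at (275,297) and the cup at (288,350). I'll fit the pad and cup outlines for precise positions.

```bash
cat > fit.py <<'E'
from h import *
from scipy.optimize import least_squares
import sys
def proj(cam,P):
    c=optics.get_calibration(cam); T=np.linalg.inv(np.array(c["world_from_camera"]))
    q=np.asarray(P)@T[:3,:3].T+T[:3,3]; s=q[:,:2]/q[:,2:]; s=s*(1+c["k1"]*(s**2).sum(1,keepdims=True))
    return s*[c["fx"],c["fy"]]+[c["cx"],c["cy"]]
A=np.linspace(0,2*np.pi,72)
def circ(x,y,r,z): return np.c_[x+r*np.cos(A),y+r*np.sin(A),0*A+z]
def hullc(cam,P):
    h=cv2.convexHull(proj(cam,P).astype(np.float32)); m=cv2.moments(h); return np.array([m["m10"],m["m01"]])/m["m00"],m["m00"]
def comp(mask,uv):
    n,l,s,c=cv2.connectedComponentsWithStats(mask.astype(np.uint8),connectivity=4)
    k=[i for i in range(1,n) if s[i,4]>60]; i=min(k,key=lambda i:np.hypot(*(c[i]-uv)))
    h=cv2.convexHull(np.argwhere(l==i)[:,::-1].astype(np.int32).copy()); m=cv2.moments(h)
    return c[i],s[i,4]
def fit(model,meas):
    f=lambda p:np.concatenate([hullc(k,model(*p))[0]-v for k,v in meas.items()])
    r=least_squares(f,[470,-300]); return r.x,r.fun,[hullc(k,model(*r.x))[1] for k in meas]
cupm=lambda z0:(lambda x,y:np.r_[circ(x,y,31,48+z0),circ(x,y,24,z0)])
padm=lambda x,y:circ(x,y,35,14)
E
python3 -c "
from fit import *
np.set_printoptions(precision=1,suppress=True)
mp,mc={},{}
for cam,f,pu,cu in(('top','t2',(326,281),(388,268)),('side','s2',(275,297),(288,350))):
    im=cv2.imread(f'pics/{f}.png'); v=im.max(2)
    def box(m,u,r):
        o=np.zeros_like(m);o[u[1]-r:u[1]+r,u[0]-r:u[0]+r]=m[u[1]-r:u[1]+r,u[0]-r:u[0]+r];return o
    pc,pa=comp(box(v<70,pu,26),pu); cc,ca=comp(box(v>100,cu,26),cu)
    print(cam,pc,pa,cc,ca); mp[cam]=pc;mc[cam]=cc
for m,d in((padm,mp),(cupm(0),mc)):
    print(*fit(m,d)); [print(k,*fit(m,{k:d[k]})[0]) for k in d]
"
```

```text
top [324.8 283.4] 644 [388.9 267.8] 715
side [274.5 297. ] 867 [288.  349.6] 1408
[ 455.6 -245.6] [ 0.8 -0.3 -0.2 -0.9] [790.053160276264, 857.9929570117965]
top 454.92054055959096 -243.91749365199937
side 456.11003414345123 -247.86874258796016
[ 484.7 -381.2] [-0.2  0.2  0.1  0.2] [642.497655793326, 1436.3822728642263]
top 485.0310977844922 -381.6208274301044
side 484.4500613152062 -380.8371029621438
```

Call:
send_rows --offset '[[0.2,-0.45,0],[0.42,-0.9,0],[0.42,-0.9,0]]' --delta_rot '[[0,0,0],[0,0,0],[0,0,0]]'

```text
time: 10.7
tool_pos: [533.4, -226.9, 235.1]
tcp_rot: [-3.141, -0.0, 3.137]
contact_force: [-0.4, 0.2, 0.5]
grip_width: 91.6
finger_force: 0.0
```

Call:
send_rows --offset '[[0.2,-0.45,0],[0.42,-0.9,0],[0.42,-0.9,0]]' --delta_rot '[[0,0,0],[0,0,0],[0,0,0]]'

```text
time: 11.08
tool_pos: [483.2, -334.2, 234.9]
tcp_rot: [-3.141, -0.0, 3.137]
contact_force: [0.7, -0.0, 0.1]
grip_width: 92.0
finger_force: 0.0
```

Call:
send_rows --offset '[[0,-0.418,0.3],[0,-0.418,0.7],[0,-0.418,0.95],[0,-0.418,0.95],[0,-0.418,0.95]]' --delta_rot '[[0,0,0],[0,0,0],[0,0,0],[0,0,0],[0,0,0]]'

```text
time: 11.7
tool_pos: [486.0, -381.4, 122.7]
tcp_rot: [-3.14, 0.002, -3.14]
contact_force: [-0.0, -0.2, 0.8]
grip_width: 91.8
finger_force: 0.0
```

```bash
python3 -c "
from h import *
o=[get_obs() for _ in range(1)][0]; print(o['tool_pos'],o['tcp_rot'])
shot('side','s3.png'); 
for i in range(3): optics.capture('side'); print(get_obs()['tool_pos'])
"
```

```text
[ 485.99294046 -381.35758622  122.66709827] [-3.14014879e+00  1.89496167e-03 -3.14013503e+00]
[ 485.8270987  -381.82102001  123.15248024]
[ 485.63477431 -381.86481941  122.99564146]
[ 485.40418351 -381.86585527  122.73344802]
```

View pics/s3.png

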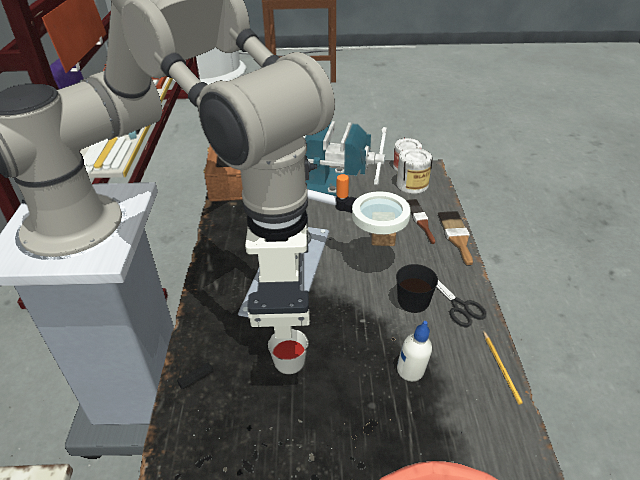

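The gripper is over the cup at about (288,340). I'm lowering it and gripping.

Call:
send_rows --offset '[[0,0,0.25],[0,0,0.5],[0,0,0.75],[0,0,0.91],[0,0,0.91],[0,0,0.91]]' --delta_rot '[[0,0,0],[0,0,0],[0,0,0],[0,0,0],[0,0,0],[0,0,0]]'

```text
time: 12.65
tool_pos: [485.3, -382.2, 13.2]
tcp_rot: [-3.14, 0.002, -3.141]
contact_force: [-0.3, -0.5, 0.7]
grip_width: 91.8
finger_force: 0.0
```

Call:
send_rows --offset '[[0,0,0],[0,0,0],[0,0,0],[0,0,0],[0,0,0],[0,0,0],[0,0,0]]' --delta_rot '[[0,0,0],[0,0,0],[0,0,0],[0,0,0],[0,0,0],[0,0,0],[0,0,0]]' --grip 0.0

```text
time: 13.52
tool_pos: [484.8, -381.7, 12.1]
tcp_rot: [-3.141, 0.0, -3.141]
contact_force: [-1.7, -0.4, 3.1]
grip_width: 59.5
finger_force: 30.0
```

Call:
send_rows --offset '[[0,0,-0.1],[0,0,-0.25],[0,0,-0.4],[0,0,-0.5],[0,0,-0.5]]' --delta_rot '[[0,0,0],[0,0,0],[0,0,0],[0,0,0],[0,0,0]]'

```text
time: 14.15
tool_pos: [485.2, -382.1, 73.4]
tcp_rot: [-3.14, 0.002, -3.141]
contact_force: [0.8, -0.1, -0.5]
grip_width: 59.9
finger_force: 30.0
```

Call:
send_rows --offset '[[0.05,0.2,0],[0.1,0.4,0],[0.15,0.6,0],[0.2,0.8,0],[0.238,0.97,0],[0.238,0.97,0]]' --delta_rot '[[0,0,0],[0,0,0],[0,0,0],[0,0,0],[0,0,0],[0,0,0]]'

```text
time: 14.9
tool_pos: [455.5, -263.9, 71.5]
tcp_rot: [3.14, -0.001, -3.14]
contact_force: [-0.4, -0.4, -0.6]
grip_width: 59.5
finger_force: 30.0
```

Call:
send_rows --offset '[[0,0.08,0],[0,0.14,0],[0,0.14,0],[0,0.14,0]]' --delta_rot '[[0,0,0],[0,0,0],[0,0,0],[0,0,0]]'

```text
time: 15.4
tool_pos: [456.2, -248.6, 71.9]
tcp_rot: [-3.141, 0.0, -3.141]
contact_force: [-0.4, -0.8, -1.5]
grip_width: 59.6
finger_force: 30.0
```

```bash
python3 -c "
from h import *
shot('side','s4.png');im=shot('top','t4.png'); print(get_obs()['tool_pos'],get_obs()['grip_width'])
for c in('top','side'): print(c,[(round(p['confidence'],2),onz(c,p['uv'],get_obs()['tool_pos'][2]-12.3)) for p in finder.pinpoint('white_cup',c)[:2]])
a=cv2.imread('pics/s4.png')[200:380,180:420];cv2.imwrite('pics/s4c.png',cv2.resize(a,(720,540),interpolation=cv2.INTER_CUBIC))
"
```

```text
[ 456.1254425  -248.71237135   71.90248502] 59.281400244389054
top []
side []
```

View pics/s4c.png

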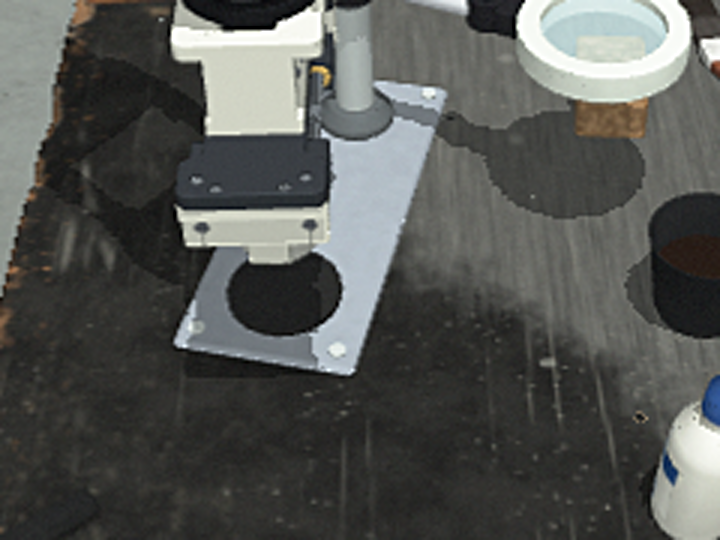

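```bash
python3 -c "
from fit import *
np.set_printoptions(precision=0,suppress=True)
P=np.r_[circ(456,-248.5,24,60),circ(456,-248.5,31,108)]
for n,Q in(('cup',P),('tip',[[456,-285,72],[456,-310,72]]),('bodyedge',[[418,-343,138],[494,-343,138]])):
  q=(proj('side',Q)-[180,200])*3; print(n,q.min(0),q.max(0))
for n in('black_cup','bottle','cork','charcoal'): print(n,[(p['confidence'],onz('side',p['uv'],0)) for p in finder.pinpoint(n,'side')[:1]])
"
```

```text
cup [216. 138.] [327. 265.]
tip [271. 266.] [273. 298.]
bodyedge [182. 253.] [333. 257.]
black_cup [(0.9, array([ 706., -256.,    0.]))]
bottle [(0.95, array([ 675., -406.,    0.]))]
cork [(0.81, array([677., -51.,   0.]))]
charcoal [(0.9, array([ 339., -413.,    0.]))]
```

The body hides the cup, and the projection confirms that (cup bottom row 265 against body edge at 255). The pad is centred at (275,297) as fitted, so I'm lowering 45.5 mm.

Call:
send_rows --offset '[[0,0,0.1],[0,0,0.2],[0,0,0.28],[0,0,0.34],[0,0,0.37],[0,0,0.38],[0,0,0.38],[0,0,0.38]]' --delta_rot '[[0,0,0],[0,0,0],[0,0,0],[0,0,0],[0,0,0],[0,0,0],[0,0,0],[0,0,0]]'

```text
time: 16.8
tool_pos: [456.2, -248.5, 26.6]
tcp_rot: [-3.141, 0.0, -3.141]
contact_force: [-0.2, 0.3, -0.8]
grip_width: 59.4
finger_force: 30.0
```

Call:
send_rows --offset '[[0,0,0],[0,0,0],[0,0,0],[0,0,0],[0,0,0],[0,0,0]]' --delta_rot '[[0,0,0],[0,0,0],[0,0,0],[0,0,0],[0,0,0],[0,0,0]]' --grip 1.0

```text
time: 17.55
tool_pos: [456.0, -248.4, 26.3]
tcp_rot: [3.141, -0.0, -3.141]
contact_force: [-0.0, 0.2, 0.2]
grip_width: 91.5
finger_force: 0.0
```

Call:
send_rows --offset '[[0,0,-0.2],[0,0,-0.5],[0,0,-0.9],[0,0,-1],[0,0,-1]]' --delta_rot '[[0,0,0],[0,0,0],[0,0,0],[0,0,0],[0,0,0]]'

```text
time: 18.18
tool_pos: [456.2, -248.5, 146.7]
tcp_rot: [-3.141, 0.001, -3.141]
contact_force: [0.3, 0.2, -0.2]
grip_width: 91.7
finger_force: 0.0
```

Call:
send_rows --offset '[[-0.2,0.2,-0.4],[-0.6,0.5,-0.7],[-1,0.9,-0.7],[-1,0.9,-0.7]]' --delta_rot '[[0,0,0],[0,0,0],[0,0,0],[0,0,0]]'

```text
time: 18.68
tool_pos: [577.4, -137.4, 228.2]
tcp_rot: [3.14, -0.002, -3.137]
contact_force: [-0.5, -0.4, -0.6]
grip_width: 92.0
finger_force: 0.0
```

```bash
python3 -c "
from fit import *
np.set_printoptions(precision=1,suppress=True)
shot('side','s5.png');shot('top','t5.png'); print(get_obs()['tool_pos'],get_obs()['time'])
a=cv2.imread('pics/s5.png')[150:350,200:440]
b=cv2.imread('pics/t5.png')[180:330,220:400]
c=np.zeros((333,800,3),np.uint8);c[:,:400]=cv2.resize(a,(400,333));c[:,400:]=cv2.resize(b,(400,333));cv2.imwrite('pics/m5.png',c)
d={}
for cam in('top','side'):
  for n,z in(('white_cup',14),('pad',14),('lens',117),('knob',165),('lens_hinge',115)):
    print(n,cam,[(round(p['confidence'],2),onz(cam,p['uv'],z)) for p in finder.pinpoint(n,cam)[:1]])
  for p in finder.silhouettes('white_cup',cam)[:1]:
    ys,xs=np.nonzero(p['region']);d[cam]=np.array([xs.mean(),ys.mean()]);print(cam,d[cam],len(xs),fit(cupm(14),{cam:d[cam]}))
"
```

```text
[ 575.9 -139.2  228. ] 18.775
white_cup top [(0.85, array([ 456. , -247.8,   14. ]))]
pad top [(0.78, array([ 459.6, -245.2,   14. ]))]
lens top [(0.47, array([631.8, -73.7, 117. ]))]
knob top []
lens_hinge top [(0.56, array([490.3, -84.9, 115. ]))]
top [327.2 279.5] 654 (array([ 457.3, -248. ]), array([ 0., -0.]), [667.4352534688078])
white_cup side [(0.77, array([ 454.8, -249.7,   14. ]))]
pad side [(0.69, array([ 457.6, -250.2,   14. ]))]
lens side [(0.95, array([ 651.8, -157.5,  117. ]))]
knob side [(0.81, array([ 584.7, -131.9,  165. ]))]
lens_hinge side [(0.85, array([500.9, -85.1, 115. ]))]
side [272.8 284.5] 1100 (array([ 455.1, -246.7]), array([-0., -0.]), [1157.7734945521224])
```

View pics/m5.png

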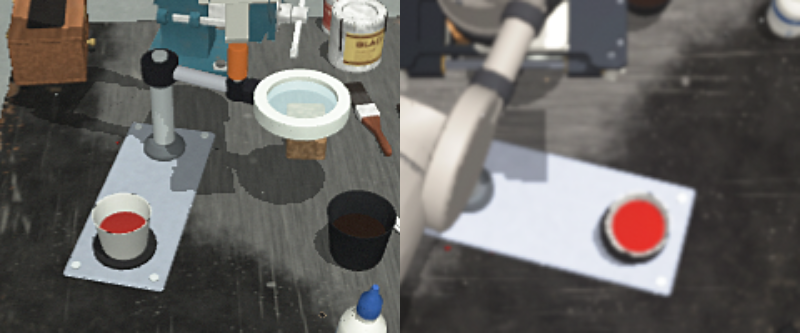

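The cup stands upright, centred on the pad to within about 2 mm. The lens is at (654,-154) and the hinge at about (498,-83). Now I'll grip the knob again.

Call:
send_rows --offset '[[-0.07,0.15,0],[-0.07,0.15,0.2],[-0.07,0.15,0.45],[-0.07,0.15,0.66],[-0.07,0.15,0.66],[-0.07,0.15,0.66]]' --delta_rot '[[0,0,0],[0,0,0],[0,0,0],[0,0,0],[0,0,0],[0,0,0]]'

```text
time: 20.12
tool_pos: [585.3, -121.9, 152.2]
tcp_rot: [-3.141, 0.002, -3.141]
contact_force: [0.5, -0.8, 0.6]
grip_width: 92.2
finger_force: 0.0
```

Call:
send_rows --offset '[[0,0,0],[0,0,0],[0,0,0],[0,0,0],[0,0,0],[0,0,0],[0,0,0],[0,0,0]]' --delta_rot '[[0,0,0],[0,0,0],[0,0,0],[0,0,0],[0,0,0],[0,0,0],[0,0,0],[0,0,0]]' --grip 0.0

```text
time: 21.12
tool_pos: [584.2, -122.2, 151.0]
tcp_rot: [3.141, -0.0, -3.141]
contact_force: [-0.8, 1.2, 0.4]
grip_width: 20.8
finger_force: 30.0
```

Call:
send_rows --offset '[[0,0,0],[0,0,0],[0,0,0]]' --delta_rot '[[0,0,0],[0,0,0],[0,0,0]]'

```text
time: 21.5
tool_pos: [584.3, -122.2, 151.0]
tcp_rot: [3.141, -0.0, -3.141]
contact_force: [-0.7, 1.4, 0.4]
grip_width: 20.9
finger_force: 30.0
```

```bash
cat > arc.py <<'E'
from h import *
import sys
C=np.array([498,-83.]); o=get_obs(); p=np.array(o["tool_pos"]); r=R.from_euler('xyz',o["tcp_rot"])
v=p[:2]-C; print(p,o["tcp_rot"][2],np.hypot(*v),np.degrees(np.arctan2(v[1],v[0])),o["contact_force"])
s=float(sys.argv[1])
for k in range(1,9):
    a=np.radians(s*k); w=C+[np.cos(a)*v[0]-np.sin(a)*v[1],np.sin(a)*v[0]+np.cos(a)*v[1]]-p[:2]
    print((r.inv().apply([*w,0])/120).round(3).tolist()[:2],round(-s*k/360,4))
E
python3 arc.py -5
```

```text
[ 584.26594201 -122.19220825  151.04772668] -3.1411920320470648 94.75147459817168 -24.433174132855022 [-0.68626238  1.38281717  0.43248746]
[0.031, -0.061] 0.0139
[0.068, -0.12] 0.0278
[0.109, -0.175] 0.0417
[0.155, -0.226] 0.0556
[0.205, -0.273] 0.0694
[0.26, -0.316] 0.0833
[0.317, -0.353] 0.0972
[0.378, -0.386] 0.1111
```

Call:
send_rows --offset '[[0.031,-0.061,0],[0.068,-0.12,0],[0.109,-0.175,0],[0.155,-0.226,0],[0.205,-0.273,0],[0.26,-0.316,0],[0.317,-0.353,0],[0.378,-0.386,0]]' --delta_rot '[[0,0,0.014],[0,0,0.028],[0,0,0.042],[0,0,0.056],[0,0,0.069],[0,0,0.083],[0,0,0.097],[0,0,0.111]]'

```text
time: 22.5
tool_pos: [538.1, -167.5, 151.0]
tcp_rot: [3.141, -0.003, 2.442]
contact_force: [-3.6, 7.4, 3.2]
grip_width: 21.2
finger_force: 30.0
```

```bash
python3 arc.py -5
```

```text
[ 538.05819369 -167.50547872  151.01878947] 2.442300215529369 93.51916816850112 -64.63761059039768 [-3.55052395  7.37313844  3.1806535 ]
[0.031, -0.061] 0.0139
[0.067, -0.118] 0.0278
[0.108, -0.172] 0.0417
[0.154, -0.223] 0.0556
[0.203, -0.269] 0.0694
[0.257, -0.311] 0.0833
[0.314, -0.348] 0.0972
[0.374, -0.38] 0.1111
```

Call:
send_rows --offset '[[0.031,-0.061,0],[0.068,-0.12,0],[0.109,-0.175,0],[0.155,-0.226,0],[0.205,-0.273,0],[0.26,-0.316,0],[0.317,-0.353,0],[0.375,-0.383,0]]' --delta_rot '[[0,0,0.014],[0,0,0.028],[0,0,0.042],[0,0,0.056],[0,0,0.069],[0,0,0.083],[0,0,0.097],[0,0,0.111]]'

```text
time: 23.5
tool_pos: [474.4, -173.5, 151.0]
tcp_rot: [-3.141, -0.003, 1.745]
contact_force: [-0.8, 6.4, 0.7]
grip_width: 21.4
finger_force: 30.0
```

```bash
cat > chk.py <<'E'
from h import *
import sys
np.set_printoptions(precision=1,suppress=True)
n=sys.argv[1]
a=shot('side',f's{n}.png')[150:350,200:400];b=shot('top',f't{n}.png')[200:340,220:360]
cv2.imwrite(f'pics/m{n}.png',np.hstack([cv2.resize(a,(400,400)),cv2.resize(b,(400,400))])[:,:,::-1])
for cam in('top','side'):
  for k,z in(('lens',117),('white_cup',14),('pad',14),('lens_hinge',115),('knob',165)):
    print(k,cam,[(round(p['confidence'],2),onz(cam,p['uv'],z)) for p in finder.pinpoint(k,cam)[:1]])
o=get_obs();print(o['time'],o['tool_pos'],o['contact_force'])
E
python3 chk.py 6
```

```text
lens top [(0.78, array([ 450. , -245.2,  117. ]))]
white_cup top []
pad top []
lens_hinge top [(0.6, array([488.4, -84.3, 115. ]))]
knob top [(0.72, array([ 627.6, -379.9,  165. ]))]
lens side [(0.93, array([ 456.8, -242.2,  117. ]))]
white_cup side [(0.94, array([ 457.9, -246.3,   14. ]))]
pad side [(0.55, array([ 460.6, -248.9,   14. ]))]
lens_hinge side [(0.88, array([496.4, -76.6, 115. ]))]
knob side [(0.73, array([ 474.1, -177.1,  165. ]))]
24.1 [ 474.2 -173.5  151. ] [-3.3  6.8  2.5]
```

View pics/m6.png

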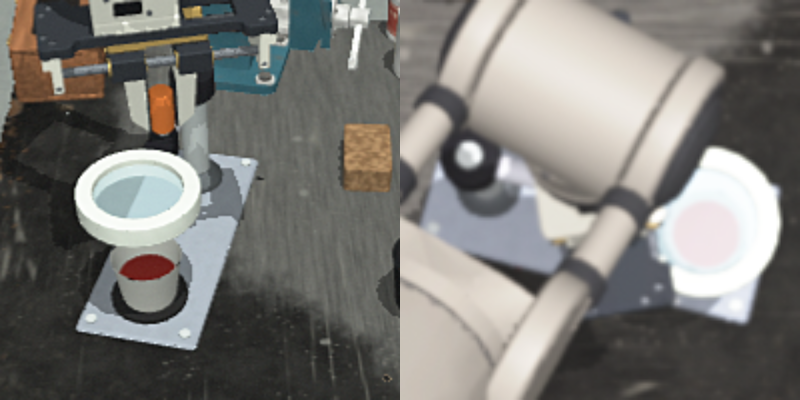

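The lens is over the cup, and the red interior shows through it at (707,233) in the top crop. I'm releasing the knob and retreating upward.

Call:
send_rows --offset '[[0,0,0],[0,0,0],[0,0,0],[0,0,0],[0,0,0],[0,0,0],[0,0,0]]' --delta_rot '[[0,0,0],[0,0,0],[0,0,0],[0,0,0],[0,0,0],[0,0,0],[0,0,0]]' --grip 1.0

```text
time: 24.98
tool_pos: [475.0, -175.1, 151.1]
tcp_rot: [3.142, -0.0, 1.747]
contact_force: [0.4, 0.6, 0.1]
grip_width: 86.4
finger_force: 0.0
```

Call:
send_rows --offset '[[0,0,-0.2],[0,0,-0.5],[0,0,-0.9],[0,0,-1],[0,0,-1]]' --delta_rot '[[0,0,0],[0,0,0],[0,0,0],[0,0,0],[0,0,0]]'

```text
time: 25.6
tool_pos: [475.1, -175.1, 271.3]
tcp_rot: [3.141, 0.001, 1.747]
contact_force: [0.1, 0.2, 0.1]
grip_width: 91.7
finger_force: 0.0
```

Call:
send_rows --offset '[[0.0,0.5,0],[0.0,1,0],[0.0,1,0],[0,1,0]]' --delta_rot '[[0,0,0],[0,0,0],[0,0,0],[0,0,0]]'

```text
time: 26.1
tool_pos: [592.3, -153.7, 269.0]
tcp_rot: [-3.138, -0.002, 1.748]
contact_force: [-0.1, 0.2, 0.1]
grip_width: 92.0
finger_force: 0.0
```

```bash
python3 chk.py 7
```

```text
lens top [(0.92, array([ 445.7, -244.6,  117. ]))]
white_cup top []
pad top []
lens_hinge top [(0.62, array([493.1, -83. , 115. ]))]
knob top [(0.71, array([ 472.6, -170.1,  165. ]))]
lens side [(0.92, array([ 458. , -243.3,  117. ]))]
white_cup side [(0.83, array([ 456.8, -253.2,   14. ]))]
pad side [(0.91, array([ 456.8, -249. ,   14. ]))]
lens_hinge side [(0.75, array([493.3, -76.8, 115. ]))]
knob side [(0.82, array([ 477. , -181.2,  165. ]))]
26.7 [ 593.1 -154.1  271.3] [ 0.1 -0.4 -0.8]
```

View pics/m7.png

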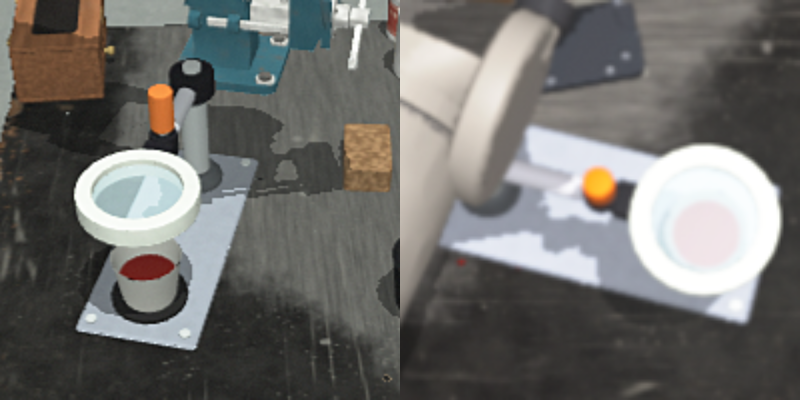

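```bash
python3 -c "
from fit import *
m=lambda x,y:np.r_[circ(x,y,52,117),circ(x,y,52,137)]
d=dict(top=np.array([327.1,276.7]),side=np.array([269,249.2]))
print(fit(m,d));[print(k,fit(m,{k:d[k]})[0]) for k in d]
for k in d: q=proj(k,m(456,-247.5));print(k,(q.min(0)+q.max(0))/2)
"
```

```text
(array([ 454.77024524, -245.89914822]), array([-0.10861898, -0.19019129, -0.17883897,  0.04394426]), [2161.6930070617236, 2595.9953284828225])
top [ 454.38617369 -246.11641389]
side [ 455.06108721 -245.79992859]
top [327.86607865 275.94719171]
side [269.30471482 249.95024109]
```

The lens fits at (455,-246) and the cup at (456,-247.5), so they are about 2 mm apart. The robot is clear, so I'm handing in.

```bash
python3 -c "
from h import *
print(ticket.close_job())"
```

```text
the job is handed in; nothing more can be done
None
```

The white cup stands upright on the pad, about 2 mm off its centre, and the lens is back over it to within about 2 mm by camera measurement. The job was handed in at about 27 s of the 72 s limit, but the hand-in call gave no verdict.

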